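# Flip open the betel box

### The arm

A 7-joint arm with a two-finger parallel gripper is mounted at the origin on the work surface. World frame = base frame: x ahead of the robot, y to its left, z up, the work surface at z = 0. Lengths are in m, angles in rad, forces in N, time in s.
With the tool pointing down it reaches from about 0.4 to 0.85 m from the base axis. Payload 10.4 kg.
Tool frame: the origin (TCP) lies on the front face of the gripper's body, between the roots of the fingers; the fingertips stand 70 mm ahead of it and the grasp point (between the pads) lies 51 mm ahead of it; z points along the fingers, y is the direction in which the jaws open and shut (so a half turn about z gives the same grasp; the last joint's range is limited). The gripper opens to 87 mm and grips with 3 to 60 N. Pads are 19 mm wide; open, the fingers measure 117 mm over their backs; the gripper's body (75 mm by 190 mm) begins 51 mm behind the grasp point.
Start: joints at [-1.261, 0.332, -0.065, 1.46, 0.022, 1.35, -0.088], TCP at [0.204, 0.591, 0.292] pointing down, gripper open.
Joint ranges: [-2.6, 2.6], [-0.5, 2.12], [-1.47, 1.34], [0.16, 2.42], [-1.27, 4.41], [0.06, 2.06], [-2.6, 2.6]. Speed limits (rad/s): [2.22, 2.22, 2.79, 2.79, 3.14, 3.14, 3.14].

### API

Orientations are given as [roll, pitch, yaw] about the fixed x, y, z axes, in that order (R = Rz(yaw) Ry(pitch) Rx(roll)).
In Python, from cell import sensors, cams, close_job gives the robot as it stands.
- The arm moves only by the tool apply_moves, never from a script. Its argument "steps" is a list of rows, each a list of 5 numbers: the closure in counts, from 0 (fully open) to 255 (shut), then the shift along the world's x, y, z in cm, then the turn about the world's z in rad. A call has 1 to 8 rows; each row is the pose to reach, as a shift and turn from the pose commanded when the call began; what a row does not reach only later rows make up. A row lasts 1/12 s, in which the tool goes at most 41.7 mm and 7.16 degrees, less where a joint would pass 70% of its speed; a pose out of reach is approached as far as the arm can. A call with a gripper value outside its range is refused whole. The fingers move at their own pace and stop on an object; "force" is the grip in N (left out, the last holds). Time passes only in rows, so rows that repeat a pose let the fingers close. It gives the time, the measured TCP pose, the force and the opening at its end, in the units of the state.
- sensors.get_obs(): the state, without advancing time (a new reading comes with each control period).
- cams.capture(name): name is "scene" or "top" or "wrist"; returns a dict with "image" (400x640x3 uint8, red, green, blue), "depth" (400x640 float32, m along the optical axis (not along the pixel's ray), 0 where there is no reading), "fx", "fy", "cx", "cy" (pixels), "D" ([k1, k2, p1, p2, k3] as OpenCV has them; the pictures are not rectified), "R" (3x3) and "t" (3): a world point X has camera coordinates R X + t. Camera axes: x right, y down, z forward; pixel columns grow to the right and rows downward; lengths in m; the calibration is good to about 2 mm. A picture is of the moment at which its call begins.
- close_job(): hands the job in, once; it reports no verdict.
The state is a dict: "time_s": time; "joints": joint angles; "qvel": joint speeds; "tau": joint torques, N m; "eef_pos": TCP position; "eef_rot": TCP orientation; "force": force on the tool from outside, world axes, zero at the start; "ft_torque": the same for the moment, N m; "gripper_width": opening from 0.0 (shut) to 1.0 (fully open).
Only numpy, scipy, OpenCV 4.12 (cv2) and the standard library are available. Lean on these libraries where they do the work, as an engineer would, in place of code of your own. Each camera call takes 0.05 s, during which the arm holds its last target.

### The job

Open the betel box, the larger of the two steel boxes: with a fingertip under the tab at the front of its lid, push the lid up and over past upright until it leans back and stays open by itself. Only push, lift nothing off the cupboard top: the betel box stays standing where it is, the smaller steel box stays shut, and all the other things are left undisturbed.

Things in the scene. Friction and masses are not known exactly. Their poses are not given: they have to be found in the camera images.
- betel_box: The betel box, the larger of two plain steel boxes with hinged lids, standing loose on the cupboard top: 120 mm deep (x), 170 mm wide (y), 75 mm tall to the rim, about 1.5 kg with lid and contents. Origin: centre of its underside; z up; -x of its own frame is its front (the side with the lid's tab, roughly facing the robot), +x the hinge side; it may be turned up to 0.3 rad either way.
- betel_lid (a joint): Angle of the betel box's lid in rad: 0 shut, about 1.57 upright, 1.95 fully open, leaning back against its hinge stop. The lid is a 4 mm steel plate, 0.11 to 0.22 kg, as large as the box (2 mm overhang at front and sides). The hinge is nearly free: left anywhere below about 1.55 it falls shut, beyond about 1.6 it falls open to the stop. It takes about 0.5 to 1.2 N at the tab to raise.
- betel_lid_tab (a point): Middle of the outer edge of the thumb tab on the betel box's lid, on its underside; moves with the lid. The flat tab, 44 mm wide (y) and 4 mm thick, sticks out 26 mm in front of the box's front wall, its underside level with the rim (75 mm above the cupboard top when shut); below it is free space down to the cupboard top.
- betel_lid_hinge (a point): Middle of the betel box's hinge axis, at the top of its rear wall, 60 mm behind the box's centre and 75 mm up; the axis runs along the box's y. The tab's outer edge is 146 mm from it and swings up and back, away from the robot.
- nut_box: The smaller steel box of the same make, not to be opened: 85 mm deep (x), 110 mm wide (y), 55 mm tall, lid tab 32 mm wide sticking out 26 mm in front. Origin: centre of its underside. It stands to the left or the right of the betel box, about 0.25 to 0.5 m centre to centre.
- nut_lid (a joint): Angle of the small box's lid in rad: 0 shut.
- lime_tin: Small round aluminium tin with slip lid, standing near the betel box's left (+y) side; 45 mm diameter, 48 mm tall. Origin: centre of its underside.
- tumbler: Steel tumbler standing near the nut box's left (+y) side; 64 mm across the rim, 85 mm tall. Origin: centre of its underside.
- comb: Wooden comb lying flat near the robot; 170 mm long along its y axis, 40 mm wide, 8 mm thick. Origin: centre of its underside.
- vase: Small green glass vase standing behind the boxes; 76 mm across, 125 mm tall. Origin: centre of its underside.
- flashlight: Red plastic flashlight lying behind the boxes along its y axis; 160 mm long, 48 mm thick. Origin: centre of its underside.
Mind the look-alikes: they are no part of the job. What is shaped like the betel_box but green or turquoise is not meant.

How it is judged:
By the outcome, as a careful person would: the job done as asked, in the order asked, and still so for the second after the job is handed in, with the robot touching nothing.
It also fails if it takes over 51 s, if anything falls off the work surface, if the arm or the gripper's body presses on something with over 40 N, if the wrist force passes 120 N, or if a joint passes its speed limit or range.

## Working session

There is one attempt and no reset: what is moved stays moved. The work goes in short steps, Python scripts to look and compute and a tool call to move; the robot and the scene stay as the last step left them, time stands still between calls to the robot, and variables do not carry over. Pictures are saved under pics/ and viewed, and the job is handed in when it is done.

Besides the shell and the picture viewer there is one more tool, called by a JSON object that holds its "api" and its "payload", one argument or row to a line. apply_moves: Moves the arm, as the interface text tells. Its arguments: {"type":"object","properties":{"steps":{"type":"array"},"force":{"type":"number"}},"required":["steps"]}

```bash
ls; mkdir -p pics
python3 - <<'E'
from cell import sensors,cams
import cv2,pickle
o=sensors.get_obs();print(o)
d={}
for n in("scene","top"):
    c=cams.capture(n);d[n]=c
    cv2.imwrite(f"pics/{n}0.png",c["image"][:,:,::-1])
    print(n,c["fx"],c["cx"],c["cy"],c["D"],c["R"],c["t"],(c["depth"]>0).mean())
pickle.dump(d,open("d0.pkl","wb"))
E
```

```text
pics
{'time_s': 0.0, 'joints': array([-1.26062941,  0.33288656, -0.06474909,  1.4609559 ,  0.02159611,
        1.34985202, -0.08847931]), 'qvel': array([ 1.09611412e-05,  1.62110772e-03,  3.08686790e-04, -1.13839541e-03,
       -8.97152321e-04,  3.72876093e-04, -6.34565398e-04]), 'tau': array([-7.62324216e-04, -6.23256755e+01,  2.39849766e-02, -3.89898956e+01,
       -6.14503096e-02,  3.98221775e-02,  1.90863916e-04]), 'eef_pos': array([0.20404266, 0.5904567 , 0.29143783]), 'eef_rot': array([-3.14018704e+00,  4.37469787e-05,  2.80891330e+00]), 'force': array([-0.2421178 , -1.154877  , -0.15280596]), 'ft_torque': array([ 0.00414805, -0.00826457, -0.02911263]), 'gripper_width': 0.999017779865871}
scene 430.817188985891 312.5295682414886 202.69315195151822 [-0.04945959  0.          0.          0.          0.        ] [[-0.24740198  0.9688442   0.01154038]
 [ 0.7743588   0.20486957 -0.5986626 ]
 [-0.58237506 -0.13917392 -0.80091817]] [-0.02042251 -0.42371852  1.55280475] 0.99598828125
top 376.2206327143926 314.0357317717968 202.27389843944172 [-0.05525422  0.          0.          0.          0.        ] [[ 0.02326767 -0.99971765  0.00481969]
 [-0.9961115  -0.02359296 -0.08488377]
 [ 0.08497352 -0.0028259  -0.9963792 ]] [0.123403   0.57624052 1.1982823 ] 0.99583984375
```

View pics/scene0.png

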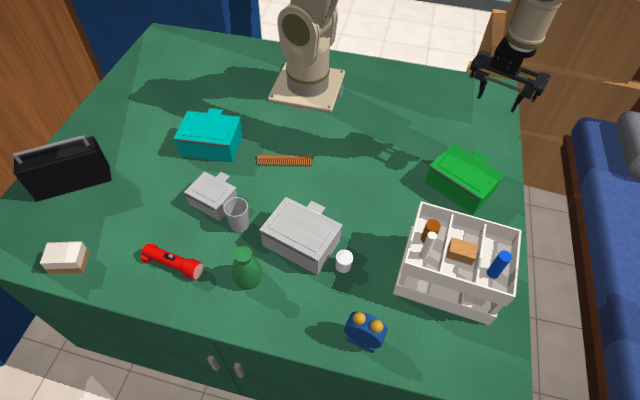

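View pics/top0.png

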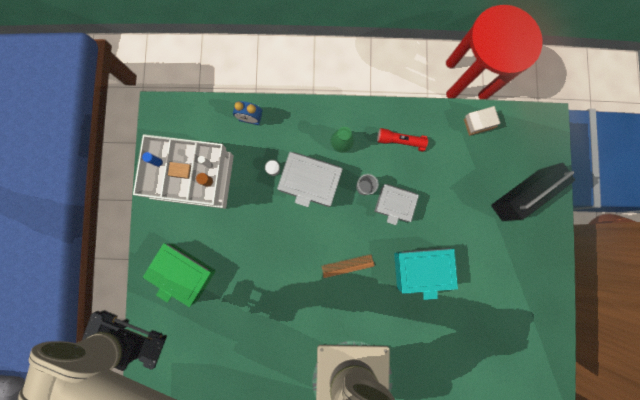

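The scene picture shows the grey boxes at (301,235), the large one, and (211,195), the small one. In the top view these are (310,180) and (398,203). Things that could be taken for the betel box (top view): turquoise box (427,272), green box (178,275), small grey nut box (398,203) and white tray (185,172). I choose the large grey one at (310,180), with its tab at (303,201).

```bash
cat > h.py <<'E'
import numpy as np,cv2
def K(c): return np.array([[c["fx"],0,c["cx"]],[0,c["fy"],c["cy"]],[0,0,1.]])
def ray(c,uv,z):
    p=cv2.undistortPoints(np.array(uv,float).reshape(-1,1,2),K(c),np.array(c["D"],float)).reshape(-1,2)
    R=np.array(c["R"]);o=-R.T@np.array(c["t"])
    d=np.c_[p,np.ones(len(p))]@R
    return o+d*((z-o[2])/d[:,2])[:,None]
def cloud(c):
    h,w=c["depth"].shape;u,v=np.meshgrid(np.arange(w),np.arange(h))
    p=cv2.undistortPoints(np.stack([u,v],-1).reshape(-1,1,2).astype(float),K(c),np.array(c["D"],float)).reshape(-1,2)
    z=c["depth"].reshape(-1,1)
    return ((np.c_[p,np.ones(len(p))]*z-np.array(c["t"]))@np.array(c["R"])).reshape(h,w,3)
E
python3 - <<'E'
import pickle,numpy as np,cv2
from h import *
d=pickle.load(open("d0.pkl","rb"))
seeds={"top":{"betel":(310,180),"nut":(398,203)},"scene":{"betel":(300,230),"nut":(208,190)}}
zr={"betel":(.068,.095),"nut":(.048,.07)}
for n in d:
    c=d[n];P=cloud(c)
    for k,(u,v) in seeds[n].items():
        m=((P[...,2]>zr[k][0])&(P[...,2]<zr[k][1])).astype(np.uint8)
        hsv=cv2.cvtColor(c["image"],cv2.COLOR_RGB2HSV); m&=(hsv[...,1]<70).astype(np.uint8)
        _,L=cv2.connectedComponents(m,connectivity=4);m=L==L[v,u]
        print(n,k,m.sum(),"z med",np.median(P[m][:,2]))
        zt=.079 if k=="betel" else .059
        vv,uu=np.nonzero(m); xy=ray(c,np.c_[uu,vv],zt)[:,:2]
        mo=cv2.morphologyEx(m.astype(np.uint8),cv2.MORPH_OPEN,np.ones((23,23) if k=="betel" else (17,17)))
        vb,ub=np.nonzero(mo)
        if len(vb)<50: print("no body");continue
        b=ray(c,np.c_[ub,vb],zt)[:,:2].astype(np.float32)
        print(" body",cv2.minAreaRect(b))
        print(" all",cv2.minAreaRect(xy.astype(np.float32)), "tab px mean", )
        cx=cv2.minAreaRect(xy.astype(np.float32))
        # tab: farthest toward -x box
        a=np.deg2rad(cx[2]); 
        cand=[a+i*np.pi/2 for i in range(4)]; yaw=min([((t+np.pi)%(2*np.pi)-np.pi) for t in cand],key=abs)
        R=np.array([[np.cos(yaw),-np.sin(yaw)],[np.sin(yaw),np.cos(yaw)]])
        q=xy@R
        f=q[:,0].min(); t=q[q[:,0]<f+.018]
        print(" yaw",yaw,"ext",q.min(0),q.max(0),"tab y",t[:,1].min(),t[:,1].max(),"tab edge world",R@[f,(t[:,1].min()+t[:,1].max())/2],
          "rear", R@[q[:,0].max(),(q[:,1].min()+q[:,1].max())/2])
c=d["top"];im=c["image"][120:240,230:450,::-1];cv2.imwrite("pics/crop0.png",cv2.resize(im,None,fx=3.5,fy=3.5))
for n,p,z in(("lime",(272,168),.048),("tumbler",(367,185),.085),("vase",(342,140),.1),("comb1",(323,273),.008),("comb2",(373,262),.008)):
    print(n,ray(c,[p],z))
E
```

```text
scene betel 3065 z med 0.07942931314049266
 body ((0.658261239528656, 0.10916228592395782), (0.0678316280245781, 0.059300877153873444), 15.785713195800781)
 all ((0.6372768878936768, 0.15727639198303223), (0.17492049932479858, 0.15359343588352203), 73.59556579589844) tab px mean
 yaw -0.2863113887883486 ext [0.49012061 0.24339071] [0.64371405 0.41831121] tab y 0.3085797913614302 0.35269275718520426 tab edge world [0.56354571 0.17875902] rear [0.71094732 0.13558777]
scene nut 1205 z med 0.058988116586808935
 body ((0.5828428268432617, -0.12435062229633331), (0.09833598136901855, 0.09868127107620239), 14.822402000427246)
 all ((0.570608377456665, -0.12012895941734314), (0.11839141696691513, 0.11803504079580307), 73.17387390136719) tab px mean
 yaw -0.2936713007768912 ext [ 0.52193526 -0.00900864] [0.6399703  0.10938278] tab y 0.03213740059603554 0.06329535293373906 tab edge world [ 0.51340234 -0.10541019] rear [ 0.6270992  -0.13721267]
top betel 2350 z med 0.07969410556518952
 body ((0.6515419483184814, 0.18601304292678833), (0.11044874787330627, 0.09385493397712708), 1.357594609260559
[... 307 characters left out ...]
922]
top nut 1124 z med 0.05912041333836806
 body ((0.5759662389755249, -0.13077367842197418), (0.07321210205554962, 0.10007791966199875), 1.303161859512329)
 all ((0.5652052760124207, -0.12283725291490555), (0.11490924656391144, 0.11617538332939148), 73.46175384521484) tab px mean
 yaw -0.2886468479062927 ext [ 0.51870128 -0.01432143] [0.63487669 0.10058779] tab y 0.02722586256045991 0.05927946498000665 tab edge world [ 0.50955467 -0.10618778] rear [ 0.62088989 -0.13937227]
lime [[0.6784419  0.27454996 0.048     ]]
tumbler [[ 0.62571375 -0.02610206  0.085     ]]
vase [[0.76232019 0.05501485 0.1       ]]
comb1 [[0.34480771 0.10238238 0.008     ]]
comb2 [[ 0.38375882 -0.05986997  0.008     ]]
```

View pics/crop0.png

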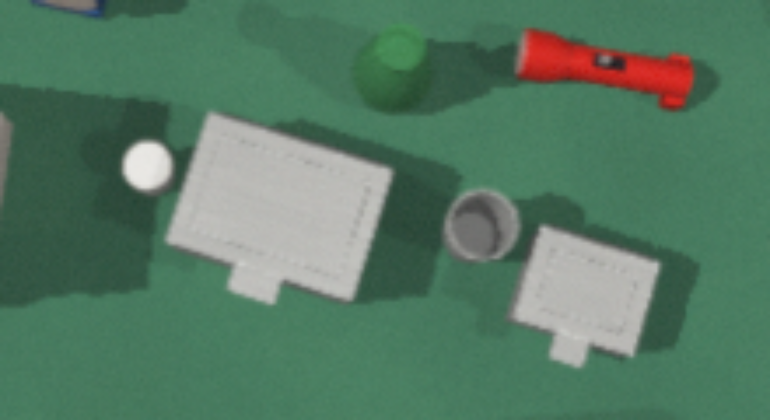

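The crop confirms the large plain grey box: the lid footprint is about 174 x 150 mm, z is 79 mm and the tab is 44 mm wide. The small box with its tab is at lower right. The tool stays vertical in every move, so I need to see the finger shape before planning the push.

Run:
```python
from cell import sensors,cams
import cv2,pickle,numpy as np
d=pickle.load(open("d0.pkl","rb"))
c=cams.capture("wrist");d["wrist"]=c;pickle.dump(d,open("d0.pkl","wb"))
print(c["R"],c["t"])
from h import *
a=cv2.resize(d["scene"]["image"][40:130,450:570,::-1],None,fx=3.3,fy=3.3,interpolation=cv2.INTER_CUBIC)
cv2.imwrite("pics/grip.png",a);cv2.imwrite("pics/wrist0.png",c["image"][:,:,::-1])
```

```text
[[ 0.32828351  0.94457822 -0.00139039]
 [ 0.91005435 -0.31588989  0.26835548]
 [ 0.25304353 -0.08936201 -0.96331895]] [-0.62451862 -0.03164583  0.39071015]
```

View pics/grip.png

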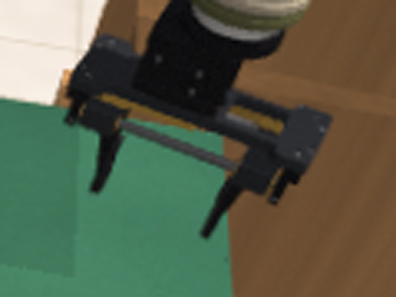

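View pics/wrist0.png

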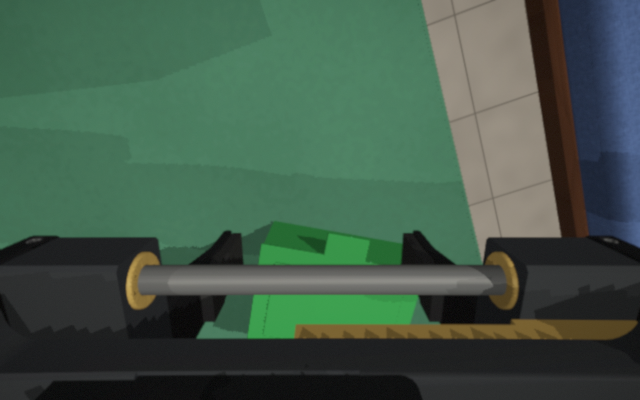

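Run:
```python
import pickle,numpy as np,cv2
from h import *
from scipy.spatial.transform import Rotation as Ro
d=pickle.load(open("d0.pkl","rb"))
T=np.array([0.20404266, 0.5904567 , 0.29143783]);R=Ro.from_euler('xyz',[-3.14018704e+00,4.37e-05,2.8089133]).as_matrix()
for n in("wrist","scene","top"):
    c=d[n];P=(cloud(c)-T)@R
    m=(c["depth"]>0)&(abs(P[...,0])<.05)&(abs(P[...,1])<.1)
    print(n)
    for z in np.arange(-.01,.08,.006):
        for s in(1,-1):
            q=P[m&(P[...,2]>=z)&(P[...,2]<z+.006)&(s*P[...,1]>0.01)]
            if len(q)>3: print(f"{z*1e3:.0f} side{s} n{len(q)} y {np.round(np.percentile(q[:,1],[2,50,98])*1e3)} x {np.round(np.percentile(q[:,0],[2,98])*1e3)}")
c=d["wrist"];print("cam in tcp",((-np.array(c["R"]).T@c["t"])-T)@R)
```

```text
wrist
-10 side1 n1469 y [48. 56. 86.] x [10. 38.]
-10 side-1 n1669 y [-85. -51. -47.] x [ 5. 38.]
-4 side1 n372 y [48. 49. 86.] x [ 5. 37.]
-4 side-1 n530 y [-85. -48. -47.] x [-1. 37.]
2 side1 n255 y [48. 49. 50.] x [ 0. 13.]
2 side-1 n378 y [-49. -48. -47.] x [-5. 13.]
8 side1 n221 y [48. 49. 49.] x [-4.  9.]
8 side-1 n322 y [-48. -48. -47.] x [-10.   9.]
14 side1 n261 y [44. 48. 49.] x [-9.  5.]
14 side-1 n306 y [-48. -48. -43.] x [-10.   5.]
20 side1 n380 y [44. 45. 49.] x [-10.   2.]
20 side-1 n379 y [-48. -45. -43.] x [-10.   2.]
26 side1 n114 y [44. 44. 56.] x [-9. 11.]
26 side-1 n127 y [-55. -43. -43.] x [-9. 11.]
32 side1 n198 y [44. 49. 55.] x [-9. 11.]
32 side-1 n183 y [-54. -48. -43.] x [-9. 12.]
38 side1 n194 y [44. 48. 54.] x [ 4. 11.]
38 side-1 n182 y [-53. -47. -44.] x [ 5. 12.]
44 side1 n177 y [43. 46. 52.] x [ 2. 11.]
44 side-1 n186 y [-52. -46. -43.] x [ 3. 11.]
50 side1 n178 y [43. 45. 52.] x [-0. 11.]
50 side-1 n173 y [-52. -45. -43.] x [-0. 11.]
56 side1 n169 y [43. 44. 52.] x [-4. 11.]
56 side-1 n174 y [-52. -44. -43.] x [-4. 11.]
62 side1 n164 y [43. 44. 52.] 
[... 907 characters left out ...]

50 side-1 n8 y [-51. -45. -42.] x [-13.   4.]
56 side1 n7 y [44. 50. 54.] x [-12.  -3.]
56 side-1 n7 y [-50. -47. -42.] x [-13.  -0.]
62 side1 n7 y [44. 47. 52.] x [-13.  -6.]
62 side-1 n9 y [-52. -45. -42.] x [-12.  -3.]
top
-10 side1 n22 y [47. 55. 84.] x [-38.  -1.]
-10 side-1 n17 y [-87. -74. -50.] x [-36. -31.]
8 side1 n4 y [48. 49. 54.] x [-12.  -9.]
14 side1 n7 y [45. 48. 53.] x [-11.  -5.]
20 side1 n6 y [43. 44. 48.] x [-8. -2.]
38 side1 n5 y [42. 43. 51.] x [-11.   4.]
44 side1 n4 y [42. 43. 50.] x [-11.   3.]
50 side1 n5 y [42. 45. 49.] x [-10.   6.]
56 side1 n6 y [43. 49. 52.] x [-11.   8.]
62 side1 n6 y [44. 46. 51.] x [-12.  -6.]
cam in tcp [ 0.07325654  0.00033841 -0.09256843]
```

The inner pads are vertical, with no hook, and the tool can only yaw. So a fingertip can't be put flat beneath the tab. My plan is to shut the fingers and put the tip against the tab's lower outer edge, reaching below it. I'll push up and in along the hinge arc, and once the lid is raised the same tip presses on the underside and takes it over. First I'll approach, with the box's -x side towards the robot and yaw +0.046.

{"api": "apply_moves", "payload": {
  "steps": [
    [255, 4, -4, 0, 0.046],
    [255, 7, -8, 0, 0.046],
    [255, 10, -12, 0, 0.046],
    [255, 13, -16, 0, 0.046],
    [255, 16, -19.5, 0, 0.046],
    [255, 18.5, -23, 0, 0.046],
    [255, 21, -26, 0, 0.046],
    [255, 23, -28.5, 0, 0.046]
  ],
  "force": 20
}}

```text
time_s: 0.82
eef_pos: [0.4143, 0.3297, 0.2923]
eef_rot: [3.141, -0.0, 2.855]
force: [0.7, 0.8, 0.4]
gripper_width: 0.478
```

{"api": "apply_moves", "payload": {
  "steps": [
    [255, 2.5, -3, 0, 0],
    [255, 5, -6, 0, 0],
    [255, 7.5, -9, 0, 0],
    [255, 9, -11.5, 0, 0],
    [255, 9, -11.5, 0, 0],
    [255, 9, -11.5, 0, 0]
  ]
}}

```text
time_s: 1.32
eef_pos: [0.5042, 0.2149, 0.292]
eef_rot: [-3.141, -0.0, 2.851]
force: [-0.6, 0.2, 0.7]
gripper_width: 0.042
```

Run:
```python
from cell import sensors,cams
import cv2
print(sensors.get_obs())
for n in("wrist",):
    c=cams.capture(n);cv2.imwrite(f"pics/{n}1.png",c["image"][:,:,::-1])
```

```text
{'time_s': 1.3167, 'joints': array([-0.70819053,  0.15905404,  0.2484243 ,  1.68067623, -0.04011424,
        1.30734506,  0.82794099]), 'qvel': array([-0.03806568, -0.00333753, -0.0513013 ,  0.00297791, -0.01078214,
       -0.00098434, -0.01503568]), 'tau': array([  2.89205074, -48.18760157,   4.50864941, -38.63344789,
         0.41376572,   0.07901851,   0.35979339]), 'eef_pos': array([0.50418128, 0.2149282 , 0.29204052]), 'eef_rot': array([-3.14110451e+00, -1.93918160e-04,  2.85104406e+00]), 'force': array([-0.60628547,  0.20545257,  0.65845682]), 'ft_torque': array([-0.01249549,  0.02213039, -0.01823792]), 'gripper_width': 0.042265700613361754}
```

View pics/wrist1.png

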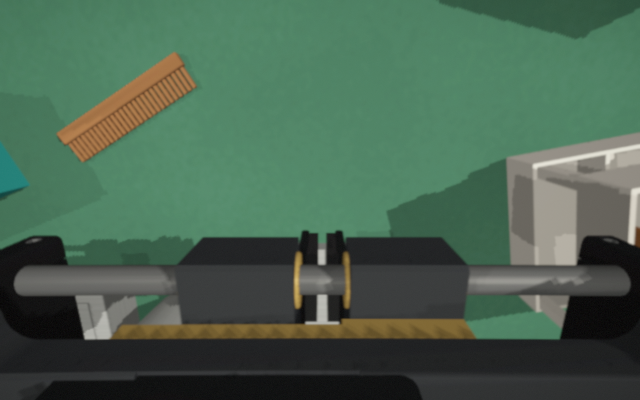

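The wrist view shows the fingers nearly shut at about (322,270), with the tab just ahead of and below them and the comb well away at upper left. I'll descend in front of the tab and close the gap to about 12 mm.

{"api": "apply_moves", "payload": {
  "steps": [
    [255, -0.5, -2, -4, 0],
    [255, -0.5, -2, -8, 0],
    [255, -0.5, -2, -12, 0],
    [255, -0.5, -2, -15, 0],
    [255, 1, -2.5, -16.4, 0],
    [255, 3.6, -3.2, -16.4, 0],
    [255, 3.6, -3.2, -16.4, 0],
    [255, 3.6, -3.2, -16.4, 0]
  ]
}}

```text
time_s: 2.03
eef_pos: [0.5395, 0.1857, 0.1278]
eef_rot: [-3.141, -0.0, 2.856]
force: [-0.1, 0.4, 0.0]
gripper_width: 0.006
```

```bash
cat > look.py <<'E'
import sys,cv2,pickle,numpy as np
from cell import sensors,cams
from h import *
t=sys.argv[1];d={};ims=[]
for n,b in(("scene",(180,300,220,380)),("top",(120,240,240,400))):
    c=cams.capture(n);d[n]=c;ims.append(cv2.resize(c["image"][b[0]:b[1],b[2]:b[3],::-1],None,fx=2.4*2,fy=2.4*2,interpolation=cv2.INTER_CUBIC)[:, :])
ims=[cv2.resize(i,(390,293)) if 0 else cv2.resize(i,(400,300)) for i in ims]
cv2.imwrite(f"pics/{t}.png",np.hstack(ims));pickle.dump(d,open(t+".pkl","wb"))
o=sensors.get_obs();print(o["time_s"],o["eef_pos"],o["eef_rot"],o["force"])
E
python3 look.py a1
```

```text
2.1333 [0.53864695 0.18612807 0.12827252] [ 3.14111422e+00 -7.09785281e-04  2.85661617e+00] [-0.08507171 -0.52346922  0.70915741]
```

View pics/a1.png

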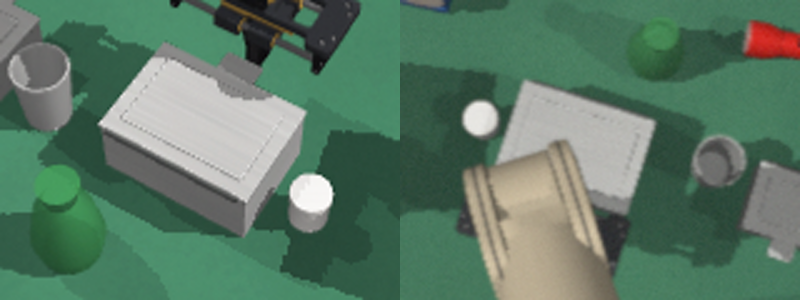

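The left panel shows the fingertips just in front of the tab at about (240,65), with the lid shut. I'll creep in.

{"api": "apply_moves", "payload": {
  "steps": [
    [255, 0.6, -0.17, 0, 0],
    [255, 0.96, -0.28, 0, 0],
    [255, 1.05, -0.31, 0, 0],
    [255, 1.15, -0.34, 0, 0],
    [255, 1.15, -0.34, 0, 0],
    [255, 1.15, -0.34, 0, 0]
  ]
}}

```text
time_s: 2.63
eef_pos: [0.5509, 0.1813, 0.1283]
eef_rot: [3.141, -0.0, 2.855]
force: [0.1, 0.2, 0.7]
gripper_width: 0.002
```

{"api": "apply_moves", "payload": {
  "steps": [
    [255, 0.1, -0.03, 0, 0],
    [255, 0.1, -0.03, 0, 0]
  ]
}}

```text
time_s: 2.8
eef_pos: [0.5517, 0.1812, 0.1282]
eef_rot: [-3.142, -0.001, 2.855]
force: [-1.9, 0.8, 0.6]
gripper_width: 0.007
```

{"api": "apply_moves", "payload": {
  "steps": [
    [255, 0.1, -0.03, 0, 0],
    [255, 0.1, -0.03, 0, 0]
  ]
}}

```text
time_s: 2.97
eef_pos: [0.5519, 0.1812, 0.128]
eef_rot: [-3.141, -0.003, 2.855]
force: [-6.3, 1.2, 4.3]
gripper_width: 0.007
```

Contact is made at about 6 N and the box has not given way. Now I'll lift along the arc.

{"api": "apply_moves", "payload": {
  "steps": [
    [255, 0, 0, 0.3, 0],
    [255, 0.02, -0.01, 0.7, 0],
    [255, 0.04, -0.01, 1.1, 0],
    [255, 0.07, -0.02, 1.5, 0],
    [255, 0.07, -0.02, 1.5, 0]
  ]
}}

```text
time_s: 3.38
eef_pos: [0.5531, 0.1809, 0.1438]
eef_rot: [3.142, -0.001, 2.855]
force: [-5.6, 1.5, 0.6]
gripper_width: 0.005
```

```bash
python3 look.py a2
```

```text
3.4833 [0.55305222 0.18089633 0.14337155] [-3.14158836e+00 -1.37321417e-03  2.85529427e+00] [-5.05157146  2.55628777  0.63799932]
```

View pics/a2.png

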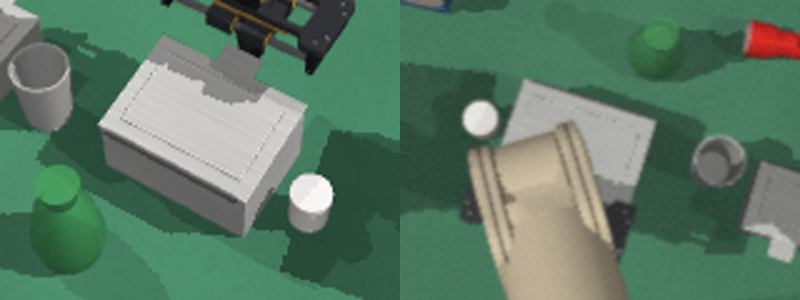

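```bash
cat > ang.py <<'E'
import sys,pickle,numpy as np
from h import *
d=pickle.load(open(sys.argv[1]+".pkl","rb"));c=d["scene"];P=cloud(c)
u=np.array([.959,-.283]);v=np.array([.283,.959]);H=np.array([.704,.135])
q=P[...,:2]-H;a=q@u;b=q@v
m=(a>-.12)&(a<.1)&(abs(b)<.08)&(P[...,2]>.07)&(P[...,2]<.24)
# sat low
hs=cv2.cvtColor(c["image"],cv2.COLOR_RGB2HSV);m&=hs[...,1]<50;m&=hs[...,2]>90
A=a[m];Z=P[...,2][m]-.079
for lo in np.arange(-.12,.1,.02):
    k=(A>lo)&(A<lo+.02)
    if k.sum()>5: print(f"{lo:.2f} n{k.sum()} z {np.percentile(Z[k],[10,50,90]).round(4)}")
E
python3 ang.py a1;echo; python3 ang.py a2
```

```text
-0.12 n363 z [-0.0024  0.0002  0.0025]
-0.10 n399 z [-0.0012  0.0014  0.0035]
-0.08 n406 z [-0.0012  0.0011  0.0034]
-0.06 n419 z [-0.0011  0.0012  0.0035]
-0.04 n436 z [-0.0011  0.0012  0.0035]
-0.02 n474 z [-0.0028 -0.0006  0.0021]
0.00 n45 z [-0.0024 -0.0006  0.0011]

-0.12 n396 z [0.0094 0.0115 0.0139]
-0.10 n420 z [0.0084 0.0106 0.0131]
-0.08 n451 z [0.0059 0.0084 0.0112]
-0.06 n443 z [0.0038 0.0065 0.0088]
-0.04 n458 z [0.0017 0.0043 0.0066]
-0.02 n487 z [-0.002   0.0006  0.0037]
0.00 n58 z [-0.0026 -0.001   0.0014]
```

It works: the depth shows the lid tilted about 0.1 rad with the hinge line unmoved. I'll continue along the arc to 0.5 rad.

{"api": "apply_moves", "payload": {
  "steps": [
    [255, 0.09, -0.03, 0.7, 0],
    [255, 0.21, -0.06, 1.4, 0],
    [255, 0.37, -0.11, 2.1, 0],
    [255, 0.56, -0.16, 2.85, 0],
    [255, 0.78, -0.23, 3.55, 0],
    [255, 1.04, -0.31, 4.2, 0],
    [255, 1.32, -0.39, 4.9, 0],
    [255, 1.65, -0.49, 5.5, 0]
  ]
}}

```text
time_s: 4.15
eef_pos: [0.5705, 0.1755, 0.1996]
eef_rot: [3.141, 0.0, 2.855]
force: [-5.0, 0.6, 2.4]
gripper_width: 0.004
```

```bash
python3 look.py a3; python3 ang.py a3
```

```text
4.25 [0.57088908 0.17538911 0.20010531] [3.14052012e+00 8.40031036e-04 2.85422740e+00] [-6.57686945  1.05840301  3.47196814]
-0.12 n283 z [0.0546 0.058  0.0644]
-0.10 n541 z [0.0465 0.0508 0.0549]
-0.08 n570 z [0.0351 0.0404 0.0455]
-0.06 n574 z [0.0238 0.0292 0.0344]
-0.04 n568 z [0.0126 0.0178 0.0227]
-0.02 n590 z [-0.0005  0.0051  0.0115]
0.00 n61 z [-0.0022 -0.0006  0.0016]
```

View pics/a3.png

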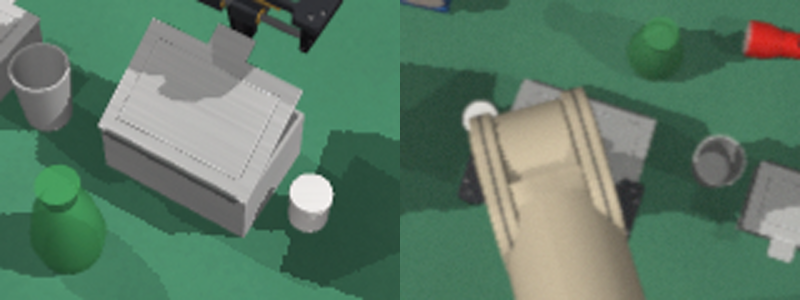

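The lid is at about 0.5 rad with the box still in place. I'll go on to about 1.1 rad, easing the press slightly.

{"api": "apply_moves", "payload": {
  "steps": [
    [255, 0.3, -0.09, 0.6, 0],
    [255, 0.68, -0.2, 1.2, 0],
    [255, 1.53, -0.45, 2.4, 0],
    [255, 2.48, -0.73, 3.45, 0],
    [255, 3.54, -1.04, 4.4, 0],
    [255, 4.67, -1.38, 5.25, 0],
    [255, 5.3, -1.56, 5.6, 0],
    [255, 5.89, -1.74, 6.0, 0]
  ]
}}

```text
time_s: 4.92
eef_pos: [0.6303, 0.1575, 0.2591]
eef_rot: [3.141, 0.002, 2.854]
force: [-0.4, 0.3, -1.1]
gripper_width: 0.006
```

```bash
python3 look.py a4
```

```text
5.0167 [0.63010747 0.15746624 0.25874653] [3.14141426e+00 1.39646136e-03 2.85367328e+00] [ 0.20322633 -0.6720598   0.40082883]
```

View pics/a4.png

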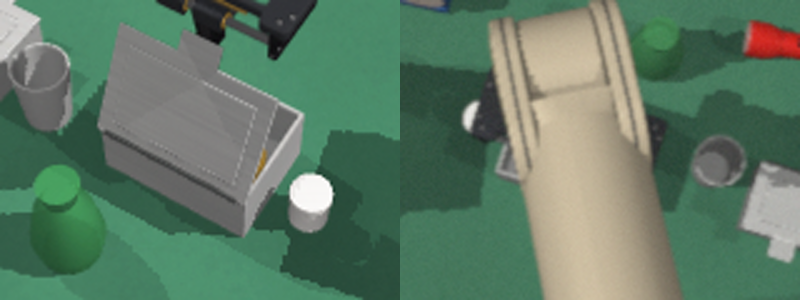

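The lid stands at about 1.1 rad with the fingertip on the underside of the tab, and the contact force is light. I'll continue more slowly.

{"api": "apply_moves", "payload": {
  "steps": [
    [255, 0.63, -0.19, 0.3, 0],
    [255, 1.28, -0.38, 0.6, 0],
    [255, 1.94, -0.57, 0.85, 0],
    [255, 2.6, -0.77, 1.05, 0],
    [255, 3.28, -0.97, 1.2, 0],
    [255, 3.97, -1.17, 1.35, 0],
    [255, 4.66, -1.38, 1.45, 0],
    [255, 5.36, -1.58, 1.5, 0]
  ]
}}

```text
time_s: 5.68
eef_pos: [0.6835, 0.1421, 0.2733]
eef_rot: [3.142, 0.0, 2.855]
force: [-0.5, -0.3, 0.1]
gripper_width: 0.008
```

{"api": "apply_moves", "payload": {
  "steps": [
    [255, 0.6, -0.18, 0, 0],
    [255, 1.2, -0.35, 0, 0],
    [255, 1.8, -0.53, 0, 0],
    [255, 2.2, -0.65, 0, 0],
    [255, 2.6, -0.77, 0, 0],
    [255, 2.6, -0.77, 0, 0],
    [255, 2.6, -0.77, 0, 0]
  ]
}}

```text
time_s: 6.27
eef_pos: [0.7088, 0.1346, 0.2731]
eef_rot: [-3.142, -0.0, 2.855]
force: [0.1, 0.2, -0.2]
gripper_width: 0.009
```

```bash
python3 look.py a5
```

```text
6.3667 [0.70853301 0.13488051 0.2733179 ] [ 3.14137931e+00 -1.44702415e-04  2.85506587e+00] [ 0.80527219 -0.77885044 -1.11573465]
```

View pics/a5.png

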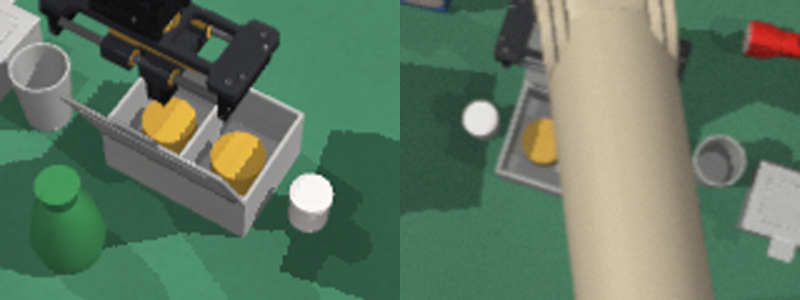

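The lid has gone over and leans back, and both yellow contents are visible. I'll retreat back and up, clear of everything.

{"api": "apply_moves", "payload": {
  "steps": [
    [255, -2, 0.6, 0, 0],
    [255, -4, 1.2, 1, 0],
    [255, -7, 2, 3, 0],
    [255, -10, 3, 6, 0],
    [255, -13, 4.5, 8, 0],
    [255, -16, 7, 9, 0],
    [255, -18, 10, 9, 0],
    [255, -20, 13, 9, 0]
  ]
}}

```text
time_s: 7.03
eef_pos: [0.5072, 0.2655, 0.3651]
eef_rot: [3.139, 0.002, 2.855]
force: [-0.3, 0.1, -0.5]
gripper_width: 0.008
```

{"api": "apply_moves", "payload": {
  "steps": [
    [255, -3, 3, 0, 0],
    [255, -6, 6, 0, 0],
    [255, -9, 9, 0, 0],
    [255, -11, 12, 0, 0],
    [255, -12, 14, 0, 0],
    [255, -12, 14, 0, 0],
    [255, -12, 14, 0, 0],
    [255, -12, 14, 0, 0]
  ]
}}

```text
time_s: 7.7
eef_pos: [0.3892, 0.4039, 0.3634]
eef_rot: [-3.142, 0.001, 2.854]
force: [1.2, -0.5, 0.5]
gripper_width: 0.007
```

```bash
python3 look.py a6
python3 - <<'E'
import pickle,cv2,numpy as np
from h import *
A=pickle.load(open("d0.pkl","rb"));B=pickle.load(open("a6.pkl","rb"))
cv2.imwrite("pics/top6.png",B["top"]["image"][:,:,::-1])
c=B["scene"];P=cloud(c)
u=np.array([.959,-.283]);v=np.array([.283,.959]);H=np.array([.704,.135])
q=P[...,:2]-H;a=q@u;b=q@v;z=P[...,2]
s=cv2.cvtColor(c["image"],cv2.COLOR_RGB2HSV)[...,1]<50
m=(abs(b)<.06)&(a>0)&(a<.09)&(z>.09)&(z<.24)&s
k=np.polyfit(z[m],a[m],1);print("lid lean rad",np.pi/2+np.arctan(k[0]),m.sum(),"max z",z[m].max())
# rim corners: points at z .07-.079 in front, compare edges of box vs before with front wall
for n,D in(("before",A),("after",B)):
  for cam in("top",):
    P=cloud(D[cam]);q=P[...,:2]-H;a=q@u;b=q@v;z=P[...,2]
    m=(z>.068)&(z<.086)&(a>-.18)&(a<.03)&(abs(b)<.12)&(cv2.cvtColor(D[cam]["image"],cv2.COLOR_RGB2HSV)[...,1]<60)
    print(n,cam,"a",np.percentile(a[m],[.5,99.5]),"b",np.percentile(b[m],[.5,99.5]))
E
```

```text
7.8 [0.38968995 0.40344912 0.36346916] [3.14144098e+00 4.57125615e-04 2.85256460e+00] [ 1.23936555 -0.22588818 -0.42479573]
lid lean rad 1.9115863591130986 327 max z 0.21225972618008107
before top a [-0.14690322  0.00139238] b [-0.08735499  0.08434727]
after top a [-0.12331046  0.00343868] b [-0.08644207  0.08395783]
```

View pics/a6.png

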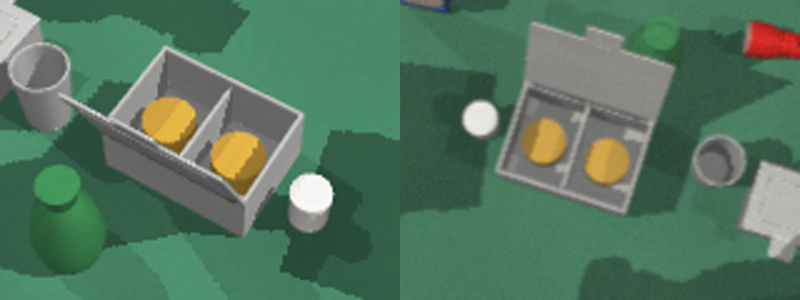

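View pics/top6.png

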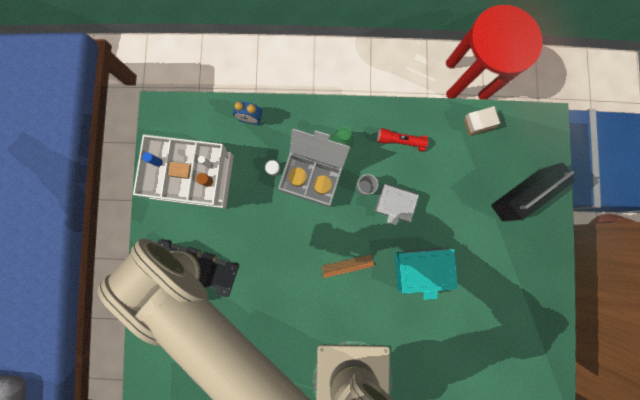

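The lid leans back at about 1.91 rad by a depth fit, and the box outline is unchanged to within about 2 mm. The other items are at the same pixels as before, and the arm is clear.

```bash
python3 -c "
from cell import close_job;print(close_job())"
```

```text
the job is handed in; nothing more can be done
None
```

The betel box is open: its lid leans back by itself at about 1.91 rad (depth fit; the stop is at 1.95). I handed the job in at about 7.8 s with the arm clear of everything.

**How it was pushed:** The tool can only point straight down and its fingers have no hook, so a fingertip could not go flat under the closed tab. Instead I shut the fingers and set the tip against the tab's outer edge, reaching below it. I pushed up and inward along the hinge arc. The first part of the lift therefore relied on friction at that edge, and from partway up the tip was in front of the raised tab and pushed it over. Nothing was gripped.

**Last checks:**
- **Betel box:** its outline is where it was to within about 2 mm, which is the accuracy of the calibration.
- **Nut box:** its lid is still shut.
- **Other things:** the lime tin, tumbler, vase, flashlight and comb looked undisturbed in the final top view, though I compared them by eye rather than measuring them.
- **Forces:** about 7 N was the highest I saw, read only at the end of each move.

No check failed or disagreed.

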